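# Clear the rack reader, square the sample rack into its fence corner and start the scan

### The job

Someone left a marker pen on the rack reader: first lay it in the metal pen tray. Then slide the yellow vial rack along the reader's deck, without lifting it, until it sits square and flush against both fences of the reader's corner, and only then press the green scan button right down and let go. Leave the rack flush in its corner and everything else on the bench as you found it.

Things in the scene. Friction and masses are not known exactly. Their poses are not given: they have to be found in the camera images.
- reader: Flatbed rack reader, white and grey, fixed to the bench, 250 mm (its x) by 350 mm (its y). Origin: centre of its underside; x points away from its front panel towards the far fence, y towards the left fence. Its flat deck lies at z = 58 mm, x -70 to 115, y -175 to 165 mm, open at its right and front edges; in front of it lies a lower panel at z = 40 mm. Glass window level with the deck.
- fence_corner (a point): Point at deck height where the inner faces of the two dark metal fences meet; axes as the reader's. The fences are 12 mm thick and 14 mm high: the far one runs along y from here, over the deck's whole width; the left one runs 180 mm along -x from here. The rack belongs on the -x, -y side.
- rack: Yellow vial rack, 85.5 mm (its x) by 127.8 mm (its y), 32 mm high, capped vials to 47 mm; 0.2 to 0.45 kg; plain upright sides. Origin: centre of its underside. Home: axes parallel to the reader's, +x long side on the far fence, +y short side on the left fence. Starts on the deck, up to 0.25 rad askew, its centre 63 to 95 mm from the far fence and 180 to 205 mm from the left one.
- rack_corner (a point): Lower corner of the rack at its +x, +y end (42.75 mm in x, 63.9 mm in y from its origin, at its underside). It meets fence_corner when the rack is home. The rack's three empty places lie near its +y end.
- marker: Red marker pen with an eight-sided barrel, 14 mm across flats, and a lighter red cap, 133 mm long, 22 g; lying on the deck between the rack and the left fence, roughly along the reader's x. Origin: on its axis at mid-length, 7 mm above what it lies on; its x axis runs along the pen towards the cap.
- tray: Shallow open dark grey metal pen tray fixed to the bench, 190 mm (its x) by 100 mm (its y), walls 20 mm high and 3 mm thick, floor 3 mm thick. Origin: centre of its underside on the bench. It stands to the left or to the right of the reader.
- scan (a joint): Travel of the green scan button: 0 released, 0.006 m fully down; springs back. Pressing it right down takes 5 N.
- scan_top (a point): Centre of the top face of the green scan button, 26 mm across, on the right-hand end of the reader's front panel; it is pressed straight down 6 mm; its top stands 10 mm above its black collar (42 mm across) and 4 mm above the deck's height.
- tip_box: Bystander: white box with an orange top and pipette tips, 118 x 82 x 65 mm, loose, on the other side of the reader from the tray. Origin: centre of its underside.
- wash_bottle: Bystander: blue bottle with a white spout, 72 mm across, 210 mm high, loose, beyond the reader on the right. Origin: centre of its underside.
- vial_box: Bystander: dark blue box with a pale lid, 100 x 140 x 54 mm, loose, beyond the reader on the left. Origin: centre of its underside.
- beaker: Bystander: pale plastic beaker, 114 mm across, 165 mm high, loose, on the left of the bench. Origin: centre of its underside.

How it is judged:
On the way, in this order (a step that is already met when the one before it is completed fails the run):
1. the marker lies flat in the pen tray, let go (x of marker in the frame of tray between -0.06 and 0.06 m and y of marker in the frame of tray between -0.045 and 0.045 m and z of marker in the frame of tray below 0.015 m and angle between marker's own x axis and vertical above 1.45 rad and contact force between marker and the fingers below 0.05 N and linear speed of marker below 0.02 m/s), for 0.2 s.
2. the rack is square and flush against both fences (x of rack_corner in the frame of fence_corner above -0.002 m and y of rack_corner in the frame of fence_corner above -0.002 m and angle between the x axis of rack and the x axis of reader, either way round below 0.02 rad and linear speed of rack below 0.005 m/s), for 0.2 s.
3. the scan button is pressed right down (value of joint scan above 0.0045 m), for 0.05 s.
At the end, for the whole second after the job is handed in: The rack stands at rest flat on the deck with its corner within 2 mm of the fence corner along both fences and within 0.02 rad of square to them, the marker lies flat on the floor of the pen tray, and the scan button, having been pressed, is released (all of step 2 and x of rack_corner in the frame of fence_corner below 0.002 m and y of rack_corner in the frame of fence_corner below 0.002 m and z of rack_corner in the frame of fence_corner below 0.002 m and value of joint scan below 0.0015 m and x of marker in the frame of tray between -0.06 and 0.06 m and y of marker in the frame of tray between -0.045 and 0.045 m and z of marker in the frame of tray below 0.015 m and angle between marker's own x axis and vertical above 1.45 rad and linear speed of marker below 0.02 m/s); the robot touches nothing.
It fails at once if the scan button is pressed while the rack is not flush against both fences (value of joint scan above 0.003 m and (x of rack_corner in the frame of fence_corner below -0.0025 m or y of rack_corner in the frame of fence_corner below -0.0025 m or angle between the x axis of rack and the x axis of reader, either way round above 0.025 rad)).
It fails at once if the rack is lifted off the deck or tipped (z of rack in the frame of reader above 0.07 m or angle between rack's own z axis and vertical above 0.2 rad).
It fails at once if a bystander is moved by more than 2 cm (distance of any of tip_box, wash_bottle, vial_box, beaker from where it was at the start of the episode above 0.02 m).
It also fails if it takes over 72 s, if anything falls off the work surface, if the arm or the gripper's body presses on something with over 40 N, if the wrist force passes 120 N, or if a joint passes its speed limit or range.

### The arm

A 6-joint arm with a two-finger parallel gripper is mounted at the origin on the work surface. World frame = base frame: x ahead of the robot, y to its left, z up, the work surface at z = 0. Lengths are in m, angles in rad, forces in N, time in s.
With the tool pointing down it reaches from about 0.3 to 1 m from the base axis. Payload 5.1 kg.
Tool frame: the origin (TCP) lies at the very end of the fingers, on their centre line; the grasp point (between the pads) lies 19 mm behind it (ctrl.tcp_to_grasp is the z of the grasp point in the tool frame, in m); z points along the fingers, y is the direction in which the jaws open and shut (so a half turn about z gives the same grasp; the last joint's range is limited). The gripper opens to 95 mm and grips with 3 to 60 N. Pads are 20 mm wide; open, the fingers measure 119 mm over their backs; the gripper's body (75 mm by 180 mm) begins 59 mm behind the grasp point.
Start: joints at [-1.386, 0.124, 1.65, -0, 1.367, -0.083], TCP at [0.172, -0.627, 0.184] pointing down, gripper open.
Joint ranges: [-2.61, 2.61], [-1.02, 2.33], [0.03, 2.71], [-1.35, 4.49], [0.32, 2.68], [-2.91, 2.91]. Speed limits (rad/s): [2.57, 2.57, 3.14, 3.14, 3.14, 3.14].

### API

Orientations are given as a unit quaternion [w, x, y, z].
In Python, from rig import ctrl gives the robot as it stands.
- The arm moves only by the shell command python3 -m creep 'ROWS' [FORCE]. ROWS is JSON, a list of rows, each a list of 5 numbers: the opening in per cent of the stroke, from 0 (shut) to 100 (fully open), then the shift along the tool's x, y, z in mm, then the turn about the tool's z in rad. A call has 1 to 12 rows; each row is the pose to reach, as a shift and turn from the pose commanded when the call began, along the tool's axes at that moment; what a row does not reach only later rows make up. A row lasts 1/12 s, in which the tool goes at most 41.7 mm and 7.16 degrees, less where a joint would pass 70% of its speed; a pose out of reach is approached as far as the arm can. A call with a gripper value outside its range is refused whole. The fingers move at their own pace and stop on an object; FORCE is the grip in N (left out, the last holds). Time passes only in rows, so rows that repeat a pose let the fingers close. It gives the time, the measured TCP pose, the force and the opening at its end, in the units of the state.
- ctrl.get_obs(): the state, without advancing time (a new reading comes with each control period).
- ctrl.capture(name): name is "side" or "top"; returns a dict with "img" (480x640x3 uint8, blue, green, red), "z_map" (480x640 float32, m along the optical axis (not along the pixel's ray), 0 where there is no reading), "fx", "fy", "cx", "cy" (pixels), "R" (3x3) and "t" (3): a world point X has camera coordinates R X + t. Camera axes: x right, y down, z forward; pixel columns grow to the right and rows downward; lengths in m; the calibration is good to about 2 mm. A picture is of the moment at which its call begins.
- ctrl.sign_off(): hands the job in, once; it reports no verdict.
The state is a dict: "time": time; "qpos": joint angles; "joint_vel": joint speeds; "effort": joint torques, N m; "tool_pos": TCP position; "orientation": TCP orientation; "ft_force": force on the tool from outside, world axes, zero at the start; "moment": the same for the moment, N m; "opening": finger opening in m.
Only numpy, scipy, OpenCV 4.12 (cv2) and the standard library are available. Lean on these libraries where they do the work, as an engineer would, in place of code of your own. Each camera call takes 0.05 s, during which the arm holds its last target. There are 200 camera calls.

## Working session

There is one attempt and no reset: what is moved stays moved. The work goes in short steps, Python scripts to look and compute and a shell command to move; the robot and the scene stay as the last step left them, time stands still between calls to the robot, and variables do not carry over. Pictures are saved under pics/ and viewed, about 8 in all and at most 12, crops included, and the job is handed in when it is done.

```bash
ls; mkdir -p pics
cat > h.py <<'E'
import numpy as np, cv2
from rig import ctrl
def cap(n,save=None):
    c=ctrl.capture(n)
    if save: cv2.imwrite('pics/'+save,c['img'])
    np.savez('last_'+n+'.npz',**c); return c
def load(n): return dict(np.load('last_'+n+'.npz'))
def world(c,u,v,z=None):
    R,t=c['R'],c['t']; d=np.array([(u-c['cx'])/c['fx'],(v-c['cy'])/c['fy'],1.])
    o=-R.T@t; w=R.T@d
    if z is None: return o+w*c['z_map'][int(round(v)),int(round(u))]
    return o+w*(z-o[2])/w[2]
def cloud(c):
    v,u=np.mgrid[:480,:640]; Z=c['z_map']
    P=np.stack([(u-c['cx'])/c['fx']*Z,(v-c['cy'])/c['fy']*Z,Z],-1)
    return (P-c['t'])@c['R']
def proj(c,X):
    p=c['R']@np.array(X)+c['t']; return c['fx']*p[0]/p[2]+c['cx'],c['fy']*p[1]/p[2]+c['cy']
E
python3 - <<'E'
from h import *
for n in('top','side'):
    c=cap(n,n+'0.png'); print(n,-c['R'].T@c['t'],c['R'].round(2).tolist(),c['fx'])
o=ctrl.get_obs(); print(o['time'],o['tool_pos'],o['orientation'],o['opening'],ctrl.tcp_to_grasp)
E
```

```text
pics
top [0.39772634 0.04143803 1.33006965] [[0.02, -1.0, -0.02], [-0.99, -0.02, -0.14], [0.14, 0.02, -0.99]] 585.6506545984059
side [-0.03372078  0.63377092  1.01990021] [[-0.7, -0.71, -0.0], [-0.53, 0.52, -0.67], [0.48, -0.47, -0.74]] 520.684855598054
0.1 [ 0.17184394 -0.62621552  0.18311078] [-9.19428092e-04  9.91047728e-01  1.33504875e-01 -6.27469399e-05] 0.09532834924312916 -0.0188
```

View pics/top0.png

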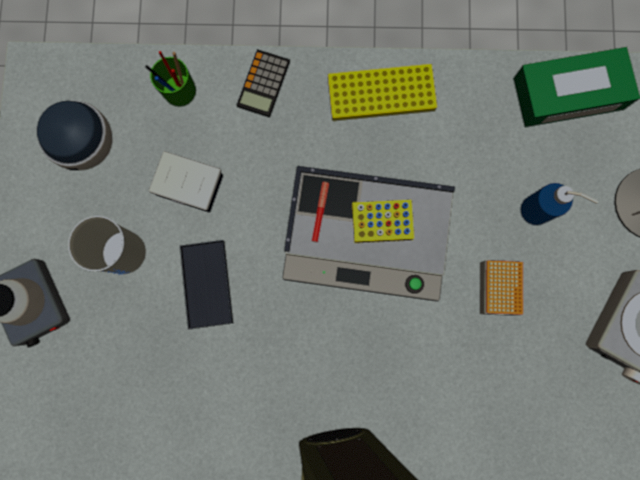

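View pics/side0.png

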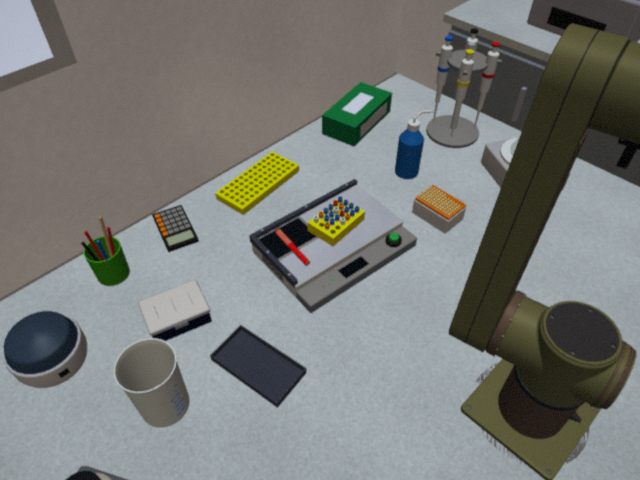

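Top view: reader spans (285–455, 167–300), with the fence corner near (298,172), the marker at (320,211), the rack at (383,221), the button at (415,284) and the tray at (206,284). Next, an enlarged crop.

Run:
```python
from h import *
c=load('top'); i=c['img'][155:310,275:465]
cv2.imwrite('pics/crop.png',cv2.resize(i,None,fx=4,fy=3.85,interpolation=cv2.INTER_CUBIC) if 0 else cv2.resize(i,(760,620))[:600])
P=cloud(c)
for n,(u,v) in dict(deck=(430,220),deck2=(335,250),rack=(358,238),fence=(375,178),panel=(310,272),tray=(206,284),but=(415,284),mk=(319,220)).items(): print(n,P[v,u].round(4))
def rect(m,name):
    pts=P[m][:,:2].astype(np.float32); r=cv2.minAreaRect(pts); print(name,len(pts),np.round(r[0],4),np.round(r[1],4),round(r[2],2))
b,g,r=[c['img'][...,k].astype(int) for k in range(3)]
reg=np.zeros((480,640),bool);reg[160:300,280:460]=1
rect(reg&(r>g+60)&(r>b+60)&(P[...,2]>.06)&(np.arange(640)<345),'marker')
rect(reg&(r>130)&(g>110)&(b<90)&(P[...,2]>.08)&(P[...,2]<.1),'rack top')
rect(reg&(g>r+40)&(g>b+20)&(P[...,2]>.055)&(np.arange(480)[:,None]>265),'button')
t=np.zeros((480,640),bool);t[230:335,170:240]=1
rect(t&(P[...,2]>.012),'tray walls'); rect(t&(r<70)&(P[...,2]<.04),'tray dark')
```

```text
deck [ 0.6196 -0.1681  0.0639]
deck2 [0.5499 0.0381 0.0545]
rack [ 0.5727 -0.0104  0.0892]
fence [ 0.7099 -0.0465  0.0687]
panel [0.5011 0.0919 0.0444]
tray [0.4715 0.3288 0.0037]
but [ 0.4795 -0.1369  0.0562]
mk [0.613  0.0744 0.0705]
marker 306 [0.5471 0.0687] [0.3014 0.037 ] 3.36
rack top 1376 [ 0.6131 -0.0627] [0.0858 0.1277] 3.93
button 108 [ 0.4806 -0.1355] [0.0242 0.0232] 42.48
tray walls 487 [0.4805 0.217 ] [0.1955 0.3354] 4.99
tray dark 3750 [0.4716 0.3275] [0.1885 0.1002] 8.98
```

View pics/crop.png

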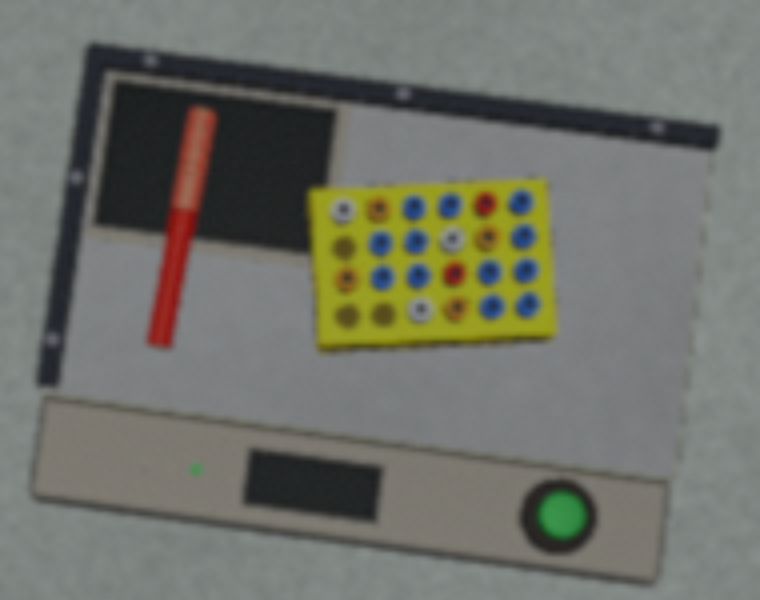

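Run:
```python
from h import *
c=load('top'); P=cloud(c)
w=lambda x,y,z: world(c,(x+.5)/4-.5+275,(y+.5)/4-.5+155,z)[:2]
A=w(105,70,.058);B=w(715,149,.058);L=w(60,385,.058)
f=lambda d:np.degrees(np.arctan2(d[1],d[0]))
print('corner',A,'yaw far',f(A-B)-90,'yaw left',f(A-L), 'lens',np.linalg.norm(A-B),np.linalg.norm(A-L))
pa=w(204,107,.065);pb=w(160,347,.065);print('marker',pa,pb,(pa+pb)/2,f(pa-pb),np.linalg.norm(pa-pb))
q=[w(*p,.090) for p in((309,188),(547,180),(556,338),(320,350))]
print('rack top corners',np.round(q,4).tolist(),'mean',np.mean(q,0),f(q[0]-q[1])-90,f(q[0]-q[3]))
print('rack bottom front', w(320,350,.058),w(556,338,.058))
print('button',w(563,514,.062), w(558,517,.052))
pf=[w(*p,.04) for p in((35,497),(655,583))];print('front panel edge',pf,f(pf[0]-pf[1])-90)
# depth-based deck plane / bench bias, tray corners
t=cv2.minAreaRect(P[235:330,178:236][(c['img'][235:330,178:236].max(-1)<80)][:,:2].astype(np.float32));print('tray',t)
print('bench z',np.median(P[330:400,100:280,2]),'deck z',np.median(P[195:235,425:440,2]))
# fence depth: points z>.066 far fence
m=(P[...,2]>.064)&(P[...,2]<.085)&(P[...,0]>.65)&(P[...,0]<.76)&(abs(P[...,1])<.16)&(c['img'].max(-1)<90)
print(m.sum()); 
# cross-check via side camera
s=load('side')
for n,X in dict(corner=[*A,.058],pa=[*pa,.065],pb=[*pb,.065],but=[*w(563,514,.062),.062],rackc=[*q[0],.09],rackc2=[*q[2],.09]).items(): print(n,np.round(proj(s,X),1))
i=s['img'][165:315,240:430];cv2.imwrite('pics/scrop.png',cv2.resize(i,(760,600),interpolation=cv2.INTER_CUBIC))
```

```text
corner [0.72249132 0.11796933] yaw far -6.349292433361754 yaw left -6.218264682124659 lens 0.34067570089377525 0.1783086577039327
marker [0.70088212 0.06216524] [0.56651967 0.08289607] [0.63370089 0.07253065] -8.771026238001632 0.13595232880854471
rack top corners [[0.6514, 0.0041], [0.6586, -0.1238], [0.5729, -0.1289], [0.5635, -0.0034]] mean [ 0.61160356 -0.06300302] 3.211483467133533 4.846997803216514
rack bottom front [ 0.5677997  -0.00450731] [ 0.57737014 -0.13334646]
button [ 0.4810114  -0.13690274] [ 0.47997333 -0.13560245]
front panel edge [array([0.48487022, 0.15039651]), array([ 0.4459858 , -0.19025378])] -6.511989922340035
tray ((0.4808177351951599, 0.2164146602153778), (0.19410201907157898, 0.3352736234664917), 4.666391849517822)
bench z -0.00044928579164875415 deck z 0.05798204021945313
963
corner [256.1 238.5]
pa [278.1 229.7]
pb [308.8 262.5]
but [394.8 234.7]
rackc [307.8 221.1]
rackc2 [366.3 210.5]
```

View pics/scrop.png

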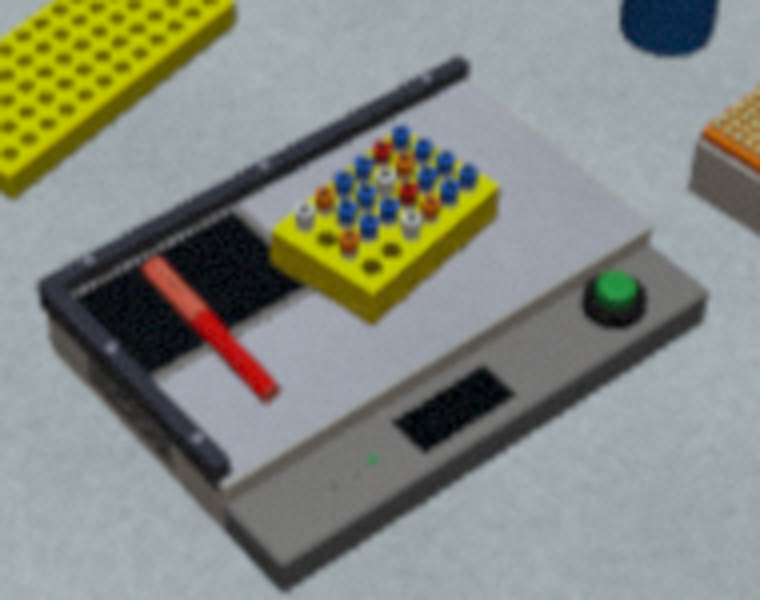

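```bash
cat >> h.py <<'E'
from scipy.spatial.transform import Rotation as Ro
def go(X,yaw=None):
    o=ctrl.get_obs(); q=np.array(o['orientation']); R=Ro.from_quat(q[[1,2,3,0]]).as_matrix()
    psi=np.arctan2(R[1,0],R[0,0])
    print('t',round(o['time'],2),'at',np.round(o['tool_pos'],4),'psi',round(np.degrees(psi),2),'tilt',np.degrees(np.arccos(-R[2,2])).round(2),'open',round(o['opening'],4),'F',np.round(o['ft_force'],1),'j6',round(o['qpos'][5],2))
    if X is None: return
    s=R.T@(np.array(X)-o['tool_pos'])*1000
    print('  shift mm',s.round(1),'turn',None if yaw is None else round(psi-np.radians(yaw),3))
E
python3 -c "
from h import *
go([.6337,.0725,.184],-8.8);go([.6337,.0725,.110],-8.8)"
```

```text
t 0.1 at [ 0.1718 -0.6262  0.1831] psi 15.34 tilt 0.11 open 0.0953 F [-0.4 -0.1 -0.5] j6 -0.08
  shift mm [ 6.303e+02 -5.516e+02  2.000e-01] turn 0.421
t 0.1 at [ 0.1718 -0.6262  0.1831] psi 15.34 tilt 0.11 open 0.0953 F [-0.4 -0.1 -0.5] j6 -0.08
  shift mm [ 630.3 -551.5   74.2] turn 0.421
```

```bash
python3 -m creep '[[50,28,-25,0,0.04],[50,57,-50,0,0.08],[50,86,-75,0,0.12],[50,115,-100,0,0.16],[50,143,-125,0,0.2],[50,172,-150,0,0.24],[50,200,-175,0,0.28],[50,229,-200,0,0.32],[50,257,-225,0,0.36],[50,286,-250,0,0.42],[50,315,-276,0,0.421],[50,315,-276,0,0.421]]' 15; python3 -c "
from h import *
go([.6337,.0725,.110],-8.8)"
```

```text
time: 1.1
tool_pos: [0.405, -0.2723, 0.1839]
orientation: [-0.001, 0.997, -0.073, 0.0]
ft_force: [0.2, 0.9, -0.6]
opening: 0.0475
t 1.1 at [ 0.405  -0.2723  0.1839] psi -8.4 tilt 0.15 open 0.0475 F [ 0.2  0.9 -0.6] j6 1.01
  shift mm [ 175.8 -374.3   74.9] turn 0.007
```

```bash
python3 -m creep '[[50,17,-36,0,0.007],[50,34,-73,0,0.007],[50,51,-109,0,0.007],[50,68,-145,0,0.007],[50,86,-182,0,0.007],[50,103,-218,0,0.007],[50,120,-255,10,0.007],[50,137,-291,25,0.007],[50,155,-327,45,0.007],[50,172,-363,65,0.007],[50,176,-374,75,0.007],[50,176,-374,75,0.007]]'; python3 -c "
from h import *
go([.6337,.0725,.0605],-8.8)
cv2.imwrite('pics/a.png',cv2.resize(cap('side')['img'][150:330,220:430],(700,600)))"
```

```text
time: 2.1
tool_pos: [0.6323, 0.0679, 0.1043]
orientation: [0.0, 0.997, -0.078, -0.004]
ft_force: [-0.4, 0.3, -0.4]
opening: 0.0477
t 2.1 at [0.6323 0.0679 0.1043] psi -8.97 tilt 0.4 open 0.0477 F [-0.4  0.3 -0.4] j6 1.75
  shift mm [ 1.  -4.7 43.8] turn -0.003
```

View pics/a.png

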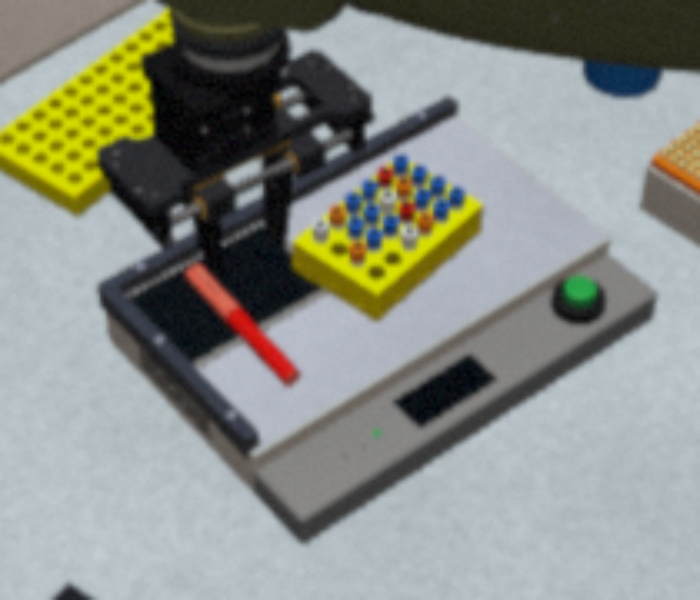

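The open fingers are above the cap half of the marker; they look offset only because they are about 45 mm high. Moving down in two stages to let it settle.

```bash
python3 -m creep '[[50,1,-4.5,5,0],[50,1,-4.5,12,0],[50,1,-4.5,20,0],[50,1,-4.5,26,0],[50,1,-4.5,30,0],[50,1,-4.5,30,0],[50,1,-4.5,30,0]]'; python3 -c "
from h import *
go([.6337,.0725,.0605],-8.8)"
```

```text
time: 2.73
tool_pos: [0.6351, 0.0693, 0.079]
orientation: [0.0, 0.997, -0.08, -0.0]
ft_force: [-0.0, -0.1, 0.5]
opening: 0.0482
t 2.73 at [0.6351 0.0693 0.079 ] psi -9.21 tilt 0.03 open 0.0482 F [-0.  -0.1  0.5] j6 1.76
  shift mm [-1.9 -2.9 18.5] turn -0.007
```

```bash
python3 -m creep '[[50,-2,-3,8,0],[50,-2,-3,14,0],[50,-2,-3,18,0],[50,-2,-3,18,0],[50,-2,-3,18,0],[20,-2,-3,18,0],[0,-2,-3,18,0],[0,-2,-3,18,0],[0,-2,-3,18,0],[0,-2,-3,18,0],[0,-2,-3,18,0],[0,-2,-3,18,0]]' 15; python3 -c "
from h import *
go([.6337,.0725,.160],-8.8)"
```

```text
time: 3.73
tool_pos: [0.634, 0.073, 0.0613]
orientation: [-0.0, 0.997, -0.08, 0.0]
ft_force: [-0.7, -0.0, -0.4]
opening: 0.0063
t 3.73 at [0.634  0.073  0.0613] psi -9.18 tilt 0.01 open 0.0063 F [-0.7 -0.  -0.4] j6 1.76
  shift mm [ -0.2   0.5 -98.7] turn -0.007
```

```bash
python3 -m creep '[[0,0,0,0,0],[0,0,0,0,0],[0,0,0,0,0]]'; python3 -c "
from h import *
go(None)
cv2.imwrite('pics/b.png',cv2.resize(cap('side')['img'][190:280,240:360],(800,600)))"
```

```text
time: 3.98
tool_pos: [0.6339, 0.073, 0.0612]
orientation: [-0.0, 0.997, -0.08, -0.0]
ft_force: [1.1, 0.1, 0.3]
opening: 0.0004
t 3.98 at [0.6339 0.073  0.0612] psi -9.18 tilt 0.0 open 0.0004 F [1.1 0.1 0.3] j6 1.76
```

View pics/b.png

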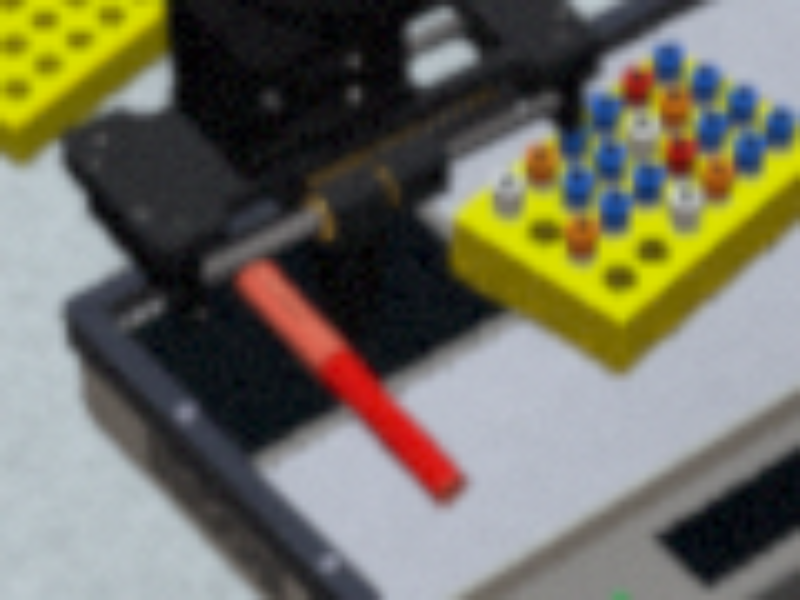

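Run:
```python
from h import *
s=load('side'); P=cloud(s)
print('tcp proj',proj(s,[.634,.073,.0612]),proj(s,[.634,.073,.12]))
for x,y in((345,310),(350,280),(340,210),(300,290),(400,420)):
    u,v=240+x*.15,190+y*.15; print((x,y),(round(u),round(v)),world(s,u,v).round(4))
t=cap('top'); Q=cloud(t)
print('top tcp',proj(t,[.634,.073,.0612]))
for u,v in ((319,220),(316,235),(323,190)): print(Q[v,u].round(4))
o=ctrl.get_obs(); print(np.round(o['qpos'],4), o['orientation'])
cv2.imwrite('pics/c.png',cv2.resize(t['img'][150:310,270:470],(750,600)))
```

```text
tcp proj (np.float64(292.87214996776504), np.float64(246.69022018314664)) (np.float64(291.8164440403731), np.float64(230.2498169967915))
(345, 310) (292, 236) [0.6242 0.0827 0.1127]
(350, 280) (292, 232) [0.6231 0.0804 0.1275]
(340, 210) (291, 222) [0.6052 0.098  0.1878]
(300, 290) (285, 234) [0.6877 0.0513 0.0528]
(400, 420) (300, 253) [0.5994 0.0808 0.0715]
top tcp (np.float64(319.9884080963582), np.float64(211.3427379255683))
[0.5449 0.064  0.4688]
[0.5201 0.0674 0.4835]
[0.6049 0.0605 0.4056]
[ 0.0306  0.2007  1.7791 -0.      1.1619  1.7616] [ 1.66212274e-05  9.96794139e-01 -8.00090203e-02 -3.74626769e-05]
```

View pics/c.png

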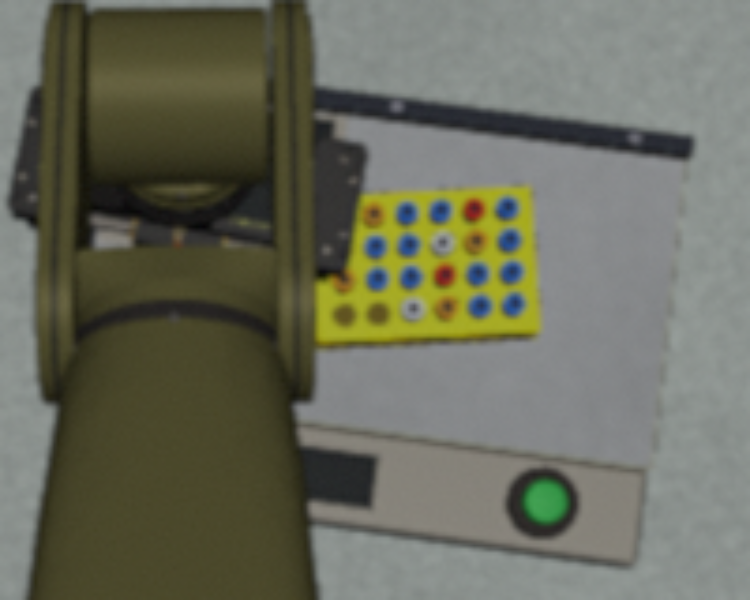

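Run:
```python
from h import *
s=load('side'); P=cloud(s)
for v in range(228,252):
    print(v,*[ (str(P[v,u].round(3)),s['img'][v,u].tolist()) for u in (289,293,296)])
```

```text
228 ('[0.627 0.087 0.143]', [11, 4, 4]) ('[-0.034  0.634  1.02 ]', [16, 7, 8]) ('[0.622 0.07  0.134]', [18, 15, 19])
229 ('[0.632 0.084 0.134]', [8, 9, 12]) ('[0.624 0.077 0.134]', [9, 16, 9]) ('[0.622 0.07  0.13 ]', [15, 14, 5])
230 ('[0.633 0.083 0.129]', [0, 9, 0]) ('[0.624 0.078 0.132]', [16, 13, 13]) ('[0.621 0.07  0.128]', [7, 15, 16])
231 ('[0.631 0.085 0.128]', [0, 3, 0]) ('[0.623 0.079 0.129]', [4, 8, 5]) ('[0.622 0.071 0.125]', [11, 8, 10])
232 ('[0.632 0.084 0.124]', [17, 19, 17]) ('[0.623 0.079 0.127]', [22, 16, 20]) ('[0.623 0.07  0.12 ]', [2, 4, 6])
233 ('[0.636 0.081 0.115]', [7, 0, 6]) ('[0.624 0.078 0.122]', [22, 13, 19]) ('[0.622 0.07  0.117]', [8, 4, 6])
234 ('[0.634 0.083 0.115]', [10, 11, 7]) ('[0.623 0.079 0.12 ]', [5, 7, 3]) ('[0.624 0.069 0.111]', [18, 20, 17])
235 ('[0.636 0.081 0.108]', [18, 11, 19]) ('[0.625 0.078 0.114]', [12, 16, 14]) ('[0.622 0.071 0.111]', [13, 15, 13])
236 ('[0.634 0.083 0.107]', [10, 9, 14]) ('[0.622 0.08  0.114]', [12, 8, 13]) ('[0.622 0.071 0.107]', [11, 5, 5])
237 ('[0.638 0.08  0.098]', [17, 17, 32]) ('[0.622 0.081 0.111]', [7, 7,
[... 1012 characters left out ...]
81 0.066]', [16, 17, 173]) ('[0.629 0.077 0.07 ]', [19, 24, 215]) ('[0.632 0.064 0.059]', [13, 13, 93])
247 ('[0.636 0.084 0.067]', [8, 7, 126]) ('[0.624 0.081 0.074]', [18, 20, 214]) ('[0.621 0.074 0.071]', [32, 31, 155])
248 ('[0.637 0.083 0.062]', [18, 13, 76]) ('[0.624 0.082 0.071]', [17, 20, 206]) ('[0.619 0.076 0.071]', [22, 25, 191])
249 ('[0.638 0.082 0.057]', [27, 22, 36]) ('[0.625 0.08  0.065]', [17, 19, 199]) ('[0.616 0.079 0.072]', [13, 23, 212])
250 ('[0.635 0.085 0.058]', [31, 26, 26]) ('[0.619 0.086 0.07 ]', [19, 23, 181]) ('[0.614 0.081 0.071]', [8, 20, 213])
251 ('[0.632 0.088 0.058]', [52, 46, 47]) ('[0.619 0.086 0.067]', [49, 48, 152]) ('[0.613 0.081 0.068]', [9, 16, 207])
```

Depth shows the shut fingertips end at z≈0.090 although the reported TCP is 0.061, so the fingers closed above the marker, which is undisturbed. I'll open them and measure the tip height again.

```bash
cat >> h.py <<'E'
def tips():
    s=cap('side'); P=cloud(s); o=ctrl.get_obs(); T=np.array(o['tool_pos'])
    m=(np.linalg.norm(P[...,:2]-T[:2],axis=-1)<.06)&(s['img'].max(-1)<60)&(P[...,2]<T[2]+.10)&(P[...,2]>T[2]-.03)
    q=np.array(o['orientation']);R=Ro.from_quat(q[[1,2,3,0]]).as_matrix()
    L=(P[m]-T)@R
    for sg in(-1,1):
        k=L[(np.sign(L[:,1])==sg)&(abs(L[:,0])<.02)]
        h,e=np.histogram(k[:,2]*1000,bins=np.arange(-80,30,6)); print('side',sg,dict(zip(e.astype(int).tolist(),h.tolist())))
        kk=k[(k[:,2]<-.035)&(k[:,2]>-.06)]; print('  mean',kk.mean(0).round(4) if len(kk) else None)
E
python3 -m creep '[[50,0,0,0,0],[50,0,0,0,0],[50,0,0,0,0],[50,0,0,0,0],[50,0,0,0,0],[50,0,0,0,0],[50,0,0,0,0],[50,0,0,0,0]]'; python3 -c "
from h import *
go(None); tips()
s=load('side');print([proj(s,[.634,.073,z]) for z in (.06,.09)])
cv2.imwrite('pics/d.png',cv2.resize(s['img'][190:280,240:360],(800,600)))"
```

```text
time: 4.75
tool_pos: [0.6339, 0.073, 0.0612]
orientation: [-0.0, 0.997, -0.08, -0.0]
ft_force: [0.6, 0.0, 0.6]
opening: 0.0456
t 4.75 at [0.6339 0.073  0.0612] psi -9.18 tilt 0.0 open 0.0456 F [0.6 0.  0.6] j6 1.76
side -1 {-80: 15, -74: 10, -68: 9, -62: 9, -56: 7, -50: 7, -44: 9, -38: 2, -32: 5, -26: 0, -20: 0, -14: 0, -8: 0, -2: 62, 4: 61, 10: 0, 16: 0, 22: 0}
  mean [-0.0042 -0.0306 -0.0483]
side 1 {-80: 16, -74: 9, -68: 15, -62: 14, -56: 12, -50: 11, -44: 14, -38: 13, -32: 2, -26: 0, -20: 0, -14: 0, -8: 0, -2: 71, 4: 44, 10: 0, 16: 0, 22: 0}
  mean [-0.0048  0.0234 -0.0475]
[(np.float64(292.8929535675651), np.float64(247.01419256936327)), (np.float64(292.3641223079361), np.float64(238.77875607112685))]
```

View pics/d.png

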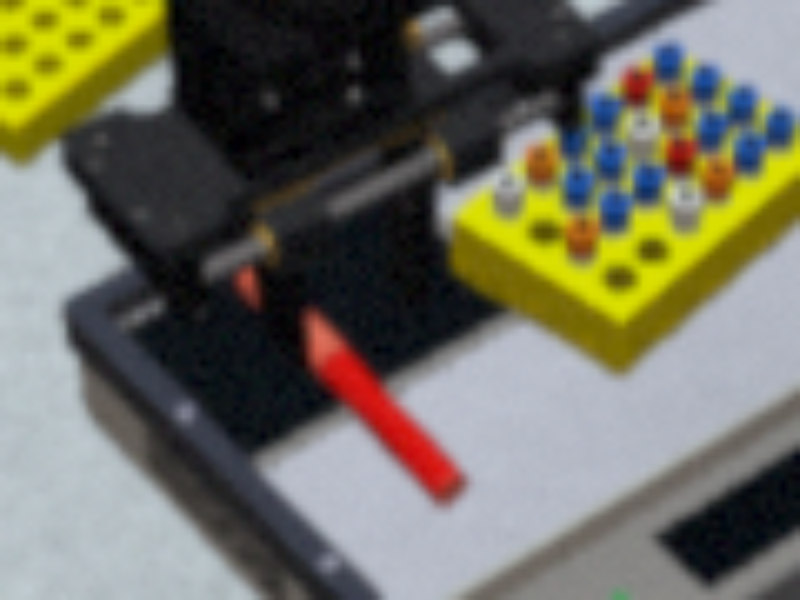

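The tips really do end about 29–30 mm above the reported TCP; laterally they are centred on the pen. I'll go down by that amount, checking force on the way.

```bash
python3 -m creep '[[50,0,0,5,0],[50,0,0,11,0],[50,0,0,17,0],[50,0,0,21,0],[50,0,0,23,0],[50,0,0,23,0],[50,0,0,23,0]]'; python3 -c "
from h import *
go(None); tips()"
```

```text
time: 5.38
tool_pos: [0.6338, 0.073, 0.038]
orientation: [0.0, 0.997, -0.08, -0.0]
ft_force: [-0.4, -0.1, 0.3]
opening: 0.0475
t 5.38 at [0.6338 0.073  0.038 ] psi -9.18 tilt 0.02 open 0.0475 F [-0.4 -0.1  0.3] j6 1.76
side -1 {-80: 10, -74: 7, -68: 10, -62: 12, -56: 7, -50: 10, -44: 8, -38: 5, -32: 5, -26: 35, -20: 65, -14: 0, -8: 0, -2: 0, 4: 0, 10: 0, 16: 0, 22: 0}
  mean [-0.0055 -0.0308 -0.0493]
side 1 {-80: 13, -74: 12, -68: 10, -62: 13, -56: 14, -50: 16, -44: 11, -38: 10, -32: 3, -26: 28, -20: 52, -14: 0, -8: 0, -2: 0, 4: 0, 10: 0, 16: 0, 22: 0}
  mean [-0.0043  0.0247 -0.0476]
```

```bash
python3 -m creep '[[50,0,0,2,0],[50,0,0,4,0],[50,0,0,6,0],[50,0,0,6,0],[25,0,0,6,0],[0,0,0,6,0],[0,0,0,6,0],[0,0,0,6,0],[0,0,0,6,0],[0,0,0,6,0],[0,0,0,6,0],[0,0,0,6,0]]' 15; python3 -m creep '[[0,0,0,0,0],[0,0,0,0,0],[0,0,0,0,0],[0,0,0,0,0]]'; python3 -c "
from h import *
go([.634,.073,.08])"
```

```text
time: 6.43
tool_pos: [0.634, 0.073, 0.0324]
orientation: [-0.0, 0.997, -0.08, 0.0]
ft_force: [-0.0, 0.8, 0.4]
opening: 0.014
time: 6.77
tool_pos: [0.634, 0.073, 0.0323]
orientation: [-0.0, 0.997, -0.08, 0.0]
ft_force: [-0.6, 0.5, 0.8]
opening: 0.0136
t 6.77 at [0.634  0.073  0.0323] psi -9.18 tilt 0.01 open 0.0136 F [-0.6  0.5  0.8] j6 1.76
  shift mm [  0.    0.  -47.7] turn None
```

Gripped: the opening is 14 mm, which is the barrel width. Lift and carry to the tray.

```bash
python3 -m creep '[[0,0,0,-8,0],[0,0,0,-20,0],[0,0,0,-40,0],[0,0,0,-60,0],[0,0,0,-80,0],[0,0,0,-90,0],[0,0,0,-90,0],[0,0,0,-90,0]]'; python3 -c "
from h import *
go([.4716,.3275,.122],8)"
```

```text
time: 7.43
tool_pos: [0.6344, 0.073, 0.1232]
orientation: [-0.0, 0.997, -0.08, 0.001]
ft_force: [-0.0, -0.0, 0.5]
opening: 0.0137
t 7.43 at [0.6344 0.073  0.1232] psi -9.18 tilt 0.1 open 0.0137 F [-0.  -0.   0.5] j6 1.76
  shift mm [-201.3 -225.2    0.9] turn -0.3
```

```bash
python3 -m creep '[[0,-15,-17,0,-0.02],[0,-37,-42,0,-0.06],[0,-60,-67,0,-0.1],[0,-82,-92,0,-0.14],[0,-105,-117,0,-0.18],[0,-127,-142,0,-0.22],[0,-150,-167,0,-0.26],[0,-170,-190,0,-0.3],[0,-188,-210,0,-0.3],[0,-198,-222,0,-0.3],[0,-201,-225,0,-0.3],[0,-201,-225,0,-0.3]]'; python3 -m creep '[[0,0,0,0,0],[0,0,0,0,0],[0,0,0,0,0]]';python3 -c "
from h import *
go([.4716,.3275,-.021],8)
c=cap('side');P=cloud(c)
cv2.imwrite('pics/e.png',cv2.resize(c['img'][260:420,170:370],(750,600)))"
```

```text
time: 8.43
tool_pos: [0.47, 0.3274, 0.1206]
orientation: [0.001, 0.997, 0.071, -0.001]
ft_force: [-0.1, 0.5, 0.2]
opening: 0.014
time: 8.68
tool_pos: [0.472, 0.3261, 0.1219]
orientation: [0.0, 0.998, 0.069, -0.0]
ft_force: [-0.5, -0.3, -0.7]
opening: 0.0141
t 8.68 at [0.472  0.3261 0.1219] psi 7.92 tilt 0.03 open 0.0141 F [-0.5 -0.3 -0.7] j6 1.94
  shift mm [-1.000e-01 -1.500e+00  1.429e+02] turn -0.001
```

View pics/e.png

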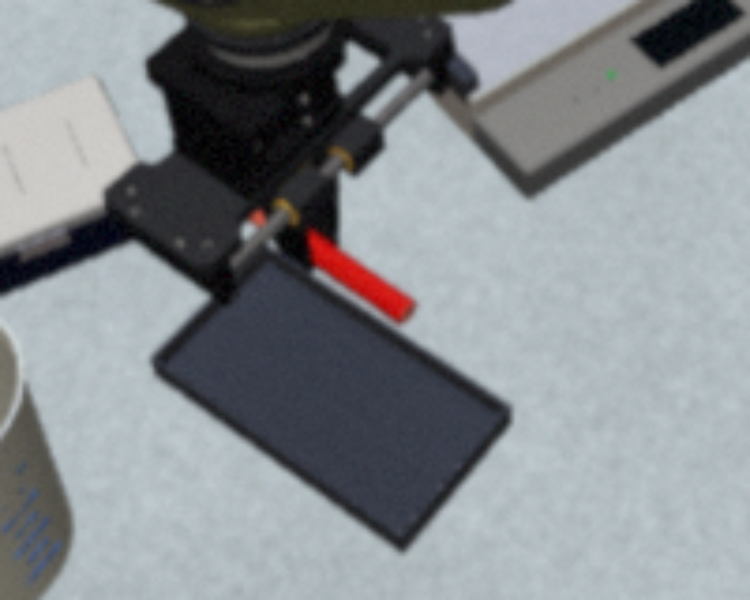

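```bash
python3 - <<'E'
from h import *
c=load('side')
w=[world(c,170+x/3.75,260+y/3.75,.02)[:2] for x,y in((155,362),(405,548),(510,413),(267,253))]
print(np.round(w,4).tolist(),np.mean(w,0)); d=w[0]-w[1]; print(np.degrees(np.arctan2(d[1],d[0])),np.linalg.norm(d),np.linalg.norm(w[1]-w[2]))
E
python3 -m creep '[[0,0,-1,10,0],[0,0,-1,30,0],[0,0,-1,50,0],[0,0,-1,70,0],[0,0,-1,90,0],[0,0,-1,105,0],[0,0,-1,115,0],[0,0,-1,120,0],[0,0,-1,120,0],[0,0,-1,120,0]]'; python3 -c "
from h import *
go([.4716,.3275,-.0217],8)"
```

```text
[[0.5509, 0.394], [0.3629, 0.367], [0.3815, 0.2706], [0.5635, 0.3005]] [0.46472878 0.33301446]
8.160322620257798 0.18991727033042904 0.09822004799747744
time: 9.57
tool_pos: [0.4717, 0.3283, 0.0026]
orientation: [-0.0, 0.998, 0.07, 0.0]
ft_force: [-0.0, -0.2, -0.9]
opening: 0.0138
t 9.57 at [0.4717 0.3283 0.0026] psi 8.0 tilt 0.04 open 0.0138 F [-0.  -0.2 -0.9] j6 1.95
  shift mm [-0.2  0.8 24.3] turn -0.0
```

```bash
python3 -m creep '[[0,-2,0,8,0],[0,-2,0,16,0],[0,-2,0,21,0],[0,-2,0,24,0],[0,-2,0,24,0],[0,-2,0,24,0],[25,-2,0,24,0],[45,-2,0,24,0],[45,-2,0,24,0],[45,-2,0,24,0],[45,-2,0,24,0],[45,-2,0,24,0]]'; python3 -m creep '[[45,0,0,-5,0],[45,0,0,-25,0],[45,0,0,-50,0],[45,0,0,-80,0],[45,0,0,-115,0],[45,0,0,-155,0],[45,0,0,-190,0],[45,0,0,-200,0],[45,0,0,-200,0]]'; python3 -c "
from h import *
go(None)
s=cap('side');P=cloud(s);b,g,r=[s['img'][...,k].astype(int) for k in range(3)]
m=(r>g+60)&(r>b+60)&(P[...,0]<.6)&(P[...,0]>.35)&(P[...,1]>.25)&(P[...,1]<.42)&(P[...,2]<.08)
q=P[m]; print(m.sum(),q.mean(0),np.percentile(q[:,2],[2,50,98]),cv2.minAreaRect(q[:,:2].astype(np.float32)))
"
```

```text
time: 10.57
tool_pos: [0.4693, 0.3279, -0.0216]
orientation: [-0.0, 0.998, 0.07, 0.0]
ft_force: [0.0, -0.6, -0.0]
opening: 0.0422
time: 11.32
tool_pos: [0.4717, 0.3293, 0.1838]
orientation: [-0.002, 0.998, 0.07, 0.004]
ft_force: [0.5, -0.5, 0.2]
opening: 0.0425
t 11.32 at [0.4717 0.3293 0.1838] psi 8.01 tilt 0.53 open 0.0425 F [ 0.5 -0.5  0.2] j6 1.95
408 [0.46542458 0.32891804 0.01397621] [0.00138623 0.01446324 0.02071827] ((0.4701279401779175, 0.32688817381858826), (0.14156551659107208, 0.02088487334549427), 7.444246292114258)
```

Marker lies in the tray (centre ≈(0.467,0.328), top 17 mm, yaw 7°). Next I'll straddle the rack across its 85.5 mm width, holding its upper edge above the 14 mm fences, then turn it and slide it.

```bash
python3 -c "
from h import *
go([.6125,-.063,.150],94)"
```

```text
t 11.37 at [0.4702 0.3284 0.1803] psi 8.01 tilt 0.22 open 0.043 F [-0.7 -0.4 -0.1] j6 1.95
  shift mm [ 86.3 407.5  30. ] turn -1.501
```

```bash
python3 -m creep '[[100,4,18,-15,-0.1],[100,11,53,-15,-0.22],[100,19,88,-15,-0.34],[100,26,123,-15,-0.46],[100,33,158,-15,-0.58],[100,41,193,-15,-0.7],[100,48,228,-15,-0.82],[100,56,263,-10,-0.94],[100,63,298,0,-1.06],[100,70,333,0,-1.18],[100,78,365,0,-1.3],[100,78,365,0,-1.3]]'; python3 -c "
from h import *
go([.6125,-.063,.150],94)"
```

```text
time: 12.37
tool_pos: [0.5968, -0.0274, 0.1742]
orientation: [-0.001, 0.752, 0.659, -0.002]
ft_force: [-0.5, -0.9, -0.6]
opening: 0.095
t 12.37 at [ 0.5968 -0.0274  0.1742] psi 82.43 tilt 0.32 open 0.095 F [-0.5 -0.9 -0.6] j6 -0.0
  shift mm [-33.1  20.4  24.2] turn -0.202
```

```bash
python3 -m creep '[[100,-10,6,0,-0.1],[100,-23,14,5,-0.2],[100,-32,20,15,-0.202],[100,-33,20,40,-0.202],[100,-33,20,62,-0.202],[100,-33,20,74,-0.202],[100,-33,20,74,-0.202],[100,-33,20,74,-0.202],[100,-33,20,74,-0.202]]'
python3 - <<'E'
from h import *
go([.6125,-.063,.0465],94)
s=cap('side');P=cloud(s);b,g,r=[s['img'][...,k].astype(int) for k in range(3)]
m=(r>110)&(g>95)&(b<90)&(P[...,2]>.084)&(P[...,2]<.096)&(P[...,0]<.72)&(P[...,0]>.5)&(abs(P[...,1]+.06)<.12)
print('rack top from side',m.sum(),cv2.minAreaRect(P[m][:,:2].astype(np.float32)))
tips()
cv2.imwrite('pics/f.png',cv2.resize(s['img'][170:275,280:420],(800,600)))
E
```

```text
time: 13.12
tool_pos: [0.6134, -0.0577, 0.105]
orientation: [0.0, 0.682, 0.732, 0.0]
ft_force: [0.7, -0.4, -0.3]
opening: 0.0948
t 13.12 at [ 0.6134 -0.0577  0.105 ] psi 94.04 tilt 0.06 open 0.0948 F [ 0.7 -0.4 -0.3] j6 -0.25
  shift mm [-5.2 -1.3 58.5] turn 0.001
rack top from side 600 ((0.6118093729019165, -0.05865024775266647), (0.08783932030200958, 0.13134782016277313), 3.933647632598877)
side -1 {-80: 8, -74: 10, -68: 11, -62: 10, -56: 8, -50: 13, -44: 8, -38: 4, -32: 1, -26: 0, -20: 0, -14: 0, -8: 0, -2: 0, 4: 0, 10: 0, 16: 0, 22: 0}
  mean [ 0.0067 -0.054  -0.0483]
side 1 {-80: 14, -74: 14, -68: 11, -62: 9, -56: 9, -50: 15, -44: 7, -38: 5, -32: 0, -26: 0, -20: 0, -14: 0, -8: 0, -2: 0, 4: 0, 10: 0, 16: 0, 22: 0}
  mean [ 0.0064  0.048  -0.0486]
```

View pics/f.png

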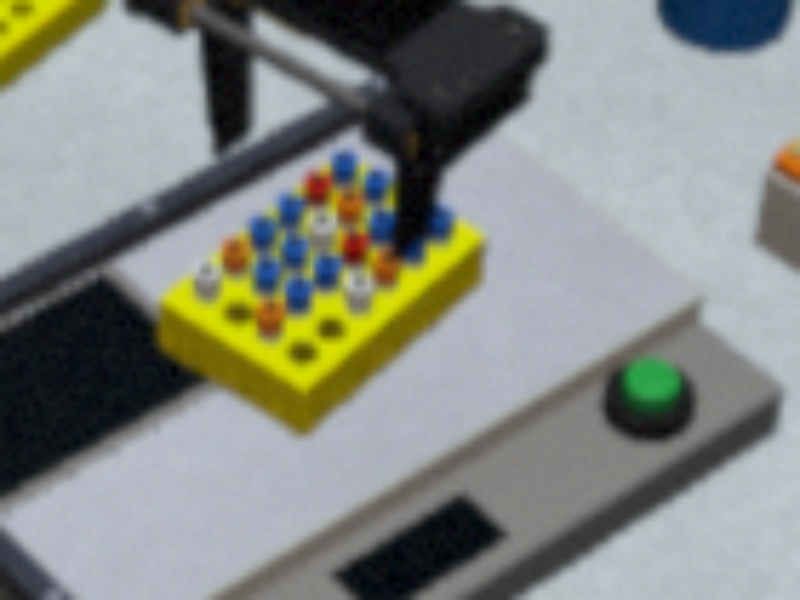

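Fingers are either side of the rack, still above it; the two cameras agree on the rack pose within about 2 mm. Lowering carefully.

```bash
python3 -m creep '[[100,-5,-1,10,0],[100,-5,-1,25,0],[100,-5,-1,36,0],[100,-5,-1,42,0],[100,-5,-1,46,0],[100,-5,-1,49,0],[100,-5,-1,52,0],[100,-5,-1,52,0],[100,-5,-1,52,0]]'; python3 -c "
from h import *
go([.6125,-.063,.0465],94)"
```

```text
time: 13.97
tool_pos: [0.6125, -0.0631, 0.0526]
orientation: [0.0, 0.682, 0.732, 0.0]
ft_force: [0.1, -0.3, 0.1]
opening: 0.0952
t 13.97 at [ 0.6125 -0.0631  0.0526] psi 94.07 tilt 0.03 open 0.0952 F [ 0.1 -0.3  0.1] j6 -0.26
  shift mm [ 0.1 -0.   6.1] turn 0.001
```

```bash
python3 -m creep '[[100,0,0,3,0],[100,0,0,5,0],[100,0,0,5,0],[88,0,0,5,0],[85,0,0,5,0],[80,0,0,5,0],[80,0,0,5,0],[80,0,0,5,0],[80,0,0,5,0],[80,0,0,5,0]]' 12
python3 - <<'E'
from h import *
go(None)
th=np.radians(-6.4); ex=np.array([np.cos(th),np.sin(th)]);ey=np.array([-ex[1],ex[0]])
C=np.array([.7225,.118]); H=C-ex*.04275-ey*.0639; print('home centre',H)
go([*H,.0475],83.6)
S=H-ex*.006-ey*.004; go([*S,.0475],83.6)
E
```

```text
time: 14.8
tool_pos: [0.6124, -0.0631, 0.0474]
orientation: [0.0, 0.682, 0.732, 0.0]
ft_force: [0.5, -0.4, -0.9]
opening: 0.0857
t 14.8 at [ 0.6124 -0.0631  0.0474] psi 94.07 tilt 0.02 open 0.0857 F [ 0.5 -0.4 -0.9] j6 -0.26
home centre [0.67289356 0.05926353]
t 14.8 at [ 0.6124 -0.0631  0.0474] psi 94.07 tilt 0.02 open 0.0857 F [ 0.5 -0.4 -0.9] j6 -0.26
  shift mm [ 1.177e+02  6.900e+01 -1.000e-01] turn 0.183
t 14.8 at [ 0.6124 -0.0631  0.0474] psi 94.07 tilt 0.02 open 0.0857 F [ 0.5 -0.4 -0.9] j6 -0.26
  shift mm [ 1.149e+02  6.240e+01 -1.000e-01] turn 0.183
```

```bash
python3 -m creep '[[80,4,2,0,0.03],[80,14,8,0,0.06],[80,26,14,0,0.09],[80,38,21,0,0.12],[80,50,27,0,0.15],[80,62,34,0,0.183],[80,74,40,0,0.183],[80,86,47,0,0.183],[80,98,53,0,0.183],[80,108,59,0,0.183],[80,114,62,0,0.183],[80,115,62.5,0,0.183]]'; python3 -m creep '[[80,0,0,0,0],[80,0,0,0,0]]'
cat >> h.py <<'E'
def rack(top=True):
    for n in (('top','side') if top else ('side',)):
        s=cap(n);P=cloud(s);b,g,r=[s['img'][...,k].astype(int) for k in range(3)]
        m=(r>110)&(g>95)&(b<90)&(P[...,2]>.084)&(P[...,2]<.096)&(P[...,0]<.76)&(P[...,0]>.5)&(P[...,1]>-.16)&(P[...,1]<.16)
        if m.sum()>50: print(n,m.sum(),[np.round(x,4) for x in cv2.minAreaRect(P[m][:,:2].astype(np.float32))])
E
python3 -c "
from h import *
go([.67289,.05926,.0475],83.6); rack()
cv2.imwrite('pics/g.png',cv2.resize(load('side')['img'][190:280,240:360],(800,600)))"
```

```text
time: 15.8
tool_pos: [0.667, 0.0576, 0.0473]
orientation: [-0.0, 0.745, 0.667, 0.0]
ft_force: [-0.2, -1.4, 1.3]
opening: 0.0856
time: 15.97
tool_pos: [0.6667, 0.0567, 0.0474]
orientation: [-0.0, 0.746, 0.666, 0.001]
ft_force: [0.3, 1.8, 2.2]
opening: 0.0855
t 15.97 at [0.6667 0.0567 0.0474] psi 83.57 tilt 0.08 open 0.0855 F [0.3 1.8 2.2] j6 0.12
  shift mm [ 3.2  5.9 -0.1] turn -0.0
top 73 [array([0.678 , 0.0581]), array([0.1002, 0.0302]), np.float64(89.3104)]
side 525 [array([0.6678, 0.061 ]), array([0.1304, 0.0912]), np.float64(82.9662)]
```

```bash
python3 -m creep '[[80,1,0,0,0],[80,2,0,0,0],[80,3,0,0,0],[80,3,0,0,0]]';python3 -m creep '[[80,1,0,0,0],[80,2,0,0,0],[80,3,0,0,0],[80,3,0,0,0]]';python3 -m creep '[[80,0,1,0,0],[80,0,2,0,0],[80,0,3,0,0],[80,0,4,0,0],[80,0,4,0,0]]'; python3 -c "
from h import *
go([.67289,.05926,.0475],83.6)"
```

```text
time: 16.4
tool_pos: [0.6667, 0.0584, 0.0474]
orientation: [0.0, 0.746, 0.666, -0.0]
ft_force: [0.0, -3.0, 1.2]
opening: 0.0851
time: 16.73
tool_pos: [0.6668, 0.0598, 0.0474]
orientation: [0.001, 0.746, 0.666, -0.002]
ft_force: [-0.7, -7.3, 2.5]
opening: 0.0856
time: 17.15
tool_pos: [0.6676, 0.0598, 0.047]
orientation: [-0.002, 0.745, 0.667, -0.004]
ft_force: [-10.2, -7.3, 8.2]
opening: 0.0855
t 17.15 at [0.6676 0.0598 0.047 ] psi 83.66 tilt 0.54 open 0.0855 F [-10.2  -7.3   8.2] j6 0.12
  shift mm [ 0.   5.3 -0.6] turn 0.001
```

```bash
python3 -c "
from h import *
rack()
cv2.imwrite('pics/h.png',cv2.resize(load('side')['img'][190:280,240:360],(800,600),interpolation=cv2.INTER_CUBIC))"
```

```text
top 83 [array([0.6838, 0.063 ]), array([0.0286, 0.0999]), np.float64(0.5114)]
side 535 [array([0.6691, 0.0656]), array([0.1258, 0.0932]), np.float64(84.7274)]
```

View pics/h.png

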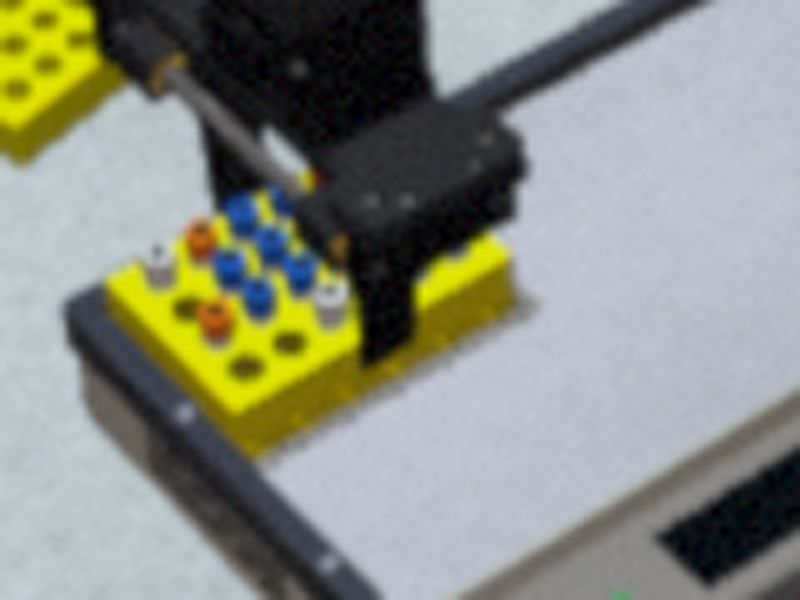

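Run:
```python
from h import *
s=load('side'); P=cloud(s)
for v in range(233,250): print(v,*[(P[v,u].round(3).tolist(),int(s['img'][v,u,2])) for u in (295,297,299,301)])
a=[world(s,240+x*.15,190+y*.15,z)[:2] for x,y,z in((235,412,.09),(515,253,.09),(258,460,.058),(515,300,.058),(105,280,.09))]
print(np.round(a,4).tolist()); f=lambda d:np.degrees(np.arctan2(d[1],d[0]))
print(f(a[0]-a[1])-90,f(a[2]-a[3])-90,f(a[4]-a[0]))
```

```text
233 ([0.588, 0.103, 0.167], 10) ([0.59, 0.095, 0.159], 8) ([0.59, 0.089, 0.155], 4) ([0.616, 0.06, 0.114], 38)
234 ([0.59, 0.101, 0.16], 19) ([0.589, 0.096, 0.158], 15) ([0.615, 0.067, 0.117], 9) ([0.616, 0.06, 0.111], 42)
235 ([0.59, 0.102, 0.158], 13) ([0.619, 0.07, 0.113], 13) ([0.616, 0.067, 0.113], 2) ([0.618, 0.058, 0.105], 39)
236 ([0.618, 0.078, 0.116], 9) ([0.618, 0.071, 0.11], 5) ([0.615, 0.068, 0.11], 16) ([0.616, 0.06, 0.104], 36)
237 ([0.618, 0.078, 0.111], 17) ([0.617, 0.073, 0.109], 18) ([0.616, 0.067, 0.105], 9) ([0.617, 0.059, 0.099], 28)
238 ([0.618, 0.078, 0.109], 9) ([0.619, 0.071, 0.103], 8) ([0.616, 0.067, 0.102], 8) ([0.62, 0.057, 0.092], 28)
239 ([0.619, 0.077, 0.104], 0) ([0.617, 0.073, 0.102], 7) ([0.62, 0.064, 0.092], 7) ([0.617, 0.06, 0.092], 35)
240 ([0.619, 0.077, 0.1], 8) ([0.618, 0.072, 0.098], 5) ([0.617, 0.066, 0.093], 5) ([0.619, 0.059, 0.086], 42)
241 ([0.618, 0.078, 0.098], 14) ([0.618, 0.072, 0.093], 16) ([0.618, 0.066, 0.088], 19) ([0.619, 0.059, 0.083], 71)
242 ([0.619, 0.078, 0.094], 5) ([0.621, 0.07, 0.086], 17) ([0.622, 0.063, 0.08], 65) ([0
[... 296 characters left out ...]
3, 0.069, 0.073], 124) ([0.623, 0.062, 0.068], 144) ([0.623, 0.056, 0.063], 124)
246 ([0.629, 0.07, 0.066], 111) ([0.625, 0.067, 0.066], 118) ([0.623, 0.062, 0.063], 131) ([0.626, 0.053, 0.054], 133)
247 ([0.625, 0.073, 0.067], 117) ([0.625, 0.067, 0.062], 128) ([0.623, 0.062, 0.06], 134) ([0.622, 0.057, 0.057], 155)
248 ([0.626, 0.073, 0.062], 123) ([0.622, 0.07, 0.063], 133) ([0.623, 0.062, 0.056], 139) ([0.619, 0.06, 0.058], 178)
249 ([0.63, 0.07, 0.054], 131) ([0.622, 0.071, 0.061], 144) ([0.619, 0.066, 0.059], 164) ([0.617, 0.061, 0.056], 188)
[[0.6316, 0.1308], [0.6173, 0.0041], [0.6309, 0.1232], [0.6219, -0.0], [0.7149, 0.1215]]
-6.430642848236602 -4.177214591752659 -6.369284062275679
```

```bash
python3 -m creep '[[80,-1.5,0,-1,0],[80,-3,0,-1.5,0],[80,-3,0,-1.5,0]]';python3 -m creep '[[80,0,1,0,0],[80,0,2,0,0],[80,0,2,0,0]]'; python3 -m creep '[[80,0,1,0,0],[80,0,2,0,0],[80,0,2,0,0]]'; python3 -c "
from h import *
go([.67289,.05926,.0475],83.6)
s=cap('side');P=cloud(s);print(np.median(P[246:249,293:300,0]))"
```

```text
time: 17.5
tool_pos: [0.6701, 0.059, 0.0478]
orientation: [-0.001, 0.746, 0.666, -0.0]
ft_force: [-0.6, -0.8, -3.4]
opening: 0.0856
time: 17.75
tool_pos: [0.6714, 0.0588, 0.0478]
orientation: [-0.001, 0.745, 0.667, -0.001]
ft_force: [-4.8, 0.4, -2.2]
opening: 0.0852
time: 18.0
tool_pos: [0.6713, 0.0588, 0.0479]
orientation: [-0.003, 0.745, 0.667, -0.003]
ft_force: [-10.5, 0.5, 2.7]
opening: 0.0857
t 18.0 at [0.6713 0.0588 0.0479] psi 83.64 tilt 0.5 open 0.0857 F [-10.5   0.5   2.7] j6 0.12
  shift mm [0.6 1.5 0.4] turn 0.001
0.6284821665813313
```

The resistance came from friction against the left fence. With that eased, the rack moved to a firm stop at the far fence. Releasing, then I'll nudge both faces with shut fingers.

```bash
python3 -m creep '[[80,1,0,0,0],[80,2,0,0,0],[80,3,0,0,0],[80,3,0,0,0]]'; python3 -m creep '[[100,0,0,0,0],[100,0,0,0,0],[100,0,0,0,0],[100,0,0,0,0],[100,0,0,-10,0],[100,0,0,-40,0],[100,0,0,-75,0],[0,0,0,-95,0],[0,0,0,-95,0],[0,0,0,-95,0]]'
python3 - <<'E'
from h import *
th=np.radians(-6.4); ex=np.array([np.cos(th),np.sin(th)]);ey=np.array([-ex[1],ex[0]])
H=np.array([.67289,.05926]); rack(); go([*(H-ey*(.0639+.010+.025)),.142],83.6)
E
```

```text
time: 18.38
tool_pos: [0.6714, 0.0593, 0.0475]
orientation: [-0.002, 0.745, 0.667, -0.005]
ft_force: [-11.0, -5.4, 1.5]
opening: 0.0853
time: 19.22
tool_pos: [0.677, 0.0614, 0.1474]
orientation: [0.002, 0.746, 0.666, 0.002]
ft_force: [0.2, -0.2, -0.9]
opening: 0.0805
top 101 [array([0.7034, 0.0664]), array([0.0334, 0.1107]), np.float64(0.6687)]
side 692 [array([0.6707, 0.0643]), array([0.1284, 0.0891]), np.float64(84.1866)]
t 19.32 at [0.6746 0.0612 0.1432] psi 83.59 tilt 0.05 open 0.0727 F [ 0.1  0.5 -1.6] j6 0.12
  shift mm [-101.1   -1.5    1.2] turn -0.0
```

```bash
python3 -m creep '[[0,-15,0,0,0],[0,-40,-1,0,0],[0,-65,-1,0,0],[0,-90,-1,0,0],[0,-101,-1,0,0],[0,-101,-1,25,0],[0,-101,-1,55,0],[0,-101,-1,85,0],[0,-101,-1,100,0],[0,-101,-1,106,0],[0,-101,-1,106,0],[0,-101,-1,106,0]]'
python3 - <<'E'
from h import *
th=np.radians(-6.4); ex=np.array([np.cos(th),np.sin(th)]);ey=np.array([-ex[1],ex[0]])
H=np.array([.67289,.05926]); rack(0); go([*(H-ey*(.0639+.010)),.036],83.6)
E
```

```text
time: 20.32
tool_pos: [0.6635, -0.0391, 0.0386]
orientation: [0.0, 0.746, 0.666, 0.0]
ft_force: [0.1, 0.1, 0.3]
opening: 0.0003
side 686 [array([0.6702, 0.0639]), array([0.1276, 0.0905]), np.float64(84.1163)]
t 20.37 at [ 0.6642 -0.0392  0.0397] psi 83.59 tilt 0.17 open 0.0006 F [0.1 0.1 0.7] j6 -0.03
  shift mm [24.9 -2.4  3.7] turn -0.0
```

```bash
python3 -m creep '[[0,8,0,3,0],[0,16,0,3,0],[0,20,0,3,0],[0,22,0,3,0],[0,22,0,3,0]]';python3 -m creep '[[0,1,0,0,0],[0,2,0,0,0],[0,3,0,0,0],[0,3,0,0,0]]';python3 -m creep '[[0,1,0,0,0],[0,2,0,0,0],[0,2,0,0,0]]'; python3 -c "
from h import *
go(None)"
```

```text
time: 20.78
tool_pos: [0.6655, -0.0163, 0.0352]
orientation: [0.0, 0.745, 0.667, 0.0]
ft_force: [-0.0, 0.3, -0.4]
opening: 0.0003
time: 21.12
tool_pos: [0.6655, -0.0142, 0.0347]
orientation: [-0.0, 0.746, 0.666, -0.0]
ft_force: [0.2, -0.1, 0.5]
opening: 0.0005
time: 21.37
tool_pos: [0.6656, -0.0139, 0.0347]
orientation: [0.001, 0.746, 0.666, -0.001]
ft_force: [-0.4, -4.5, 1.3]
opening: 0.0007
t 21.37 at [ 0.6656 -0.0139  0.0347] psi 83.59 tilt 0.16 open 0.0007 F [-0.4 -4.5  1.3] j6 0.01
```

```bash
python3 -m creep '[[0,1,0,0,0],[0,2,0,0,0],[0,2,0,0,0]]'; python3 -m creep '[[0,1,0,0,0],[0,2,0,0,0],[0,2,0,0,0]]';python3 -m creep '[[0,1,0,0,0],[0,2,0,0,0],[0,2,0,0,0]]'; python3 -c "
from h import *
go(None);rack(0)"
```

```text
time: 21.62
tool_pos: [0.6656, -0.014, 0.0348]
orientation: [0.002, 0.745, 0.667, -0.002]
ft_force: [-1.6, -11.0, 0.8]
opening: 0.0007
time: 21.87
tool_pos: [0.6656, -0.0141, 0.0349]
orientation: [0.003, 0.745, 0.667, -0.004]
ft_force: [-3.8, -17.3, 0.8]
opening: 0.0005
time: 22.12
tool_pos: [0.6655, -0.0142, 0.0349]
orientation: [0.004, 0.745, 0.667, -0.005]
ft_force: [-4.2, -22.5, 2.0]
opening: 0.0003
t 22.12 at [ 0.6655 -0.0142  0.0349] psi 83.61 tilt 0.75 open 0.0003 F [ -4.2 -22.5   2. ] j6 0.02
side 689 [array([0.6704, 0.0623]), array([0.1317, 0.0898]), np.float64(83.6992)]
```

Rack immovable at 22 N in +y, so it is flush on the left fence. Now the −x side.

```bash
python3 -m creep '[[0,-8,0,0,0],[0,-25,0,0,0],[0,-28,0,-10,0],[0,-28,0,-10,0]]'
python3 - <<'E'
from h import *
th=np.radians(-6.4); ex=np.array([np.cos(th),np.sin(th)]);ey=np.array([-ex[1],ex[0]])
H=np.array([.67289,.05926]); go([*(H-ex*(.04275+.012+.025)-ey*.1),.045],83.6); go([*(H-ex*(.04275+.012+.025)),.045],83.6)
E
```

```text
time: 22.5
tool_pos: [0.6645, -0.0348, 0.0468]
orientation: [0.001, 0.746, 0.666, 0.001]
ft_force: [0.2, -0.0, 0.9]
opening: 0.0004
t 22.5 at [ 0.6645 -0.0348  0.0468] psi 83.48 tilt 0.16 open 0.0004 F [ 0.2 -0.   0.9] j6 -0.02
  shift mm [ -5.7 -81.9   1.6] turn -0.002
t 22.5 at [ 0.6645 -0.0348  0.0468] psi 83.48 tilt 0.16 open 0.0004 F [ 0.2 -0.   0.9] j6 -0.02
  shift mm [ 94.3 -82.1   1.7] turn -0.002
```

```bash
python3 -m creep '[[0,-4,-20,0,0],[0,-6,-45,0,0],[0,-6,-70,0,0],[0,-2,-82,0,0],[0,15,-82,0,0],[0,38,-82,0,0],[0,60,-82,2,0],[0,82,-82,8,0],[0,94,-82,11,0],[0,94,-82,11,0],[0,94,-70,11,0],[0,94,-62,11,0]]'; python3 -m creep '[[0,0,1.5,0,0],[0,0,3,0,0],[0,0,3,0,0]]';python3 -m creep '[[0,0,1.5,0,0],[0,0,3,0,0],[0,0,3,0,0]]'; python3 -m creep '[[0,0,1,0,0],[0,0,2,0,0],[0,0,2,0,0]]'; python3 -c "
from h import *
go(None)"
```

```text
time: 23.5
tool_pos: [0.6128, 0.0661, 0.0341]
orientation: [0.0, 0.745, 0.667, 0.0]
ft_force: [-0.4, -0.2, 0.6]
opening: 0.0004
time: 23.75
tool_pos: [0.6154, 0.0653, 0.0339]
orientation: [0.0, 0.746, 0.666, -0.0]
ft_force: [0.2, 0.0, 0.3]
opening: 0.0006
time: 24.0
tool_pos: [0.6183, 0.0653, 0.0338]
orientation: [0.0, 0.746, 0.666, 0.0]
ft_force: [0.3, -0.3, 0.6]
opening: 0.0004
time: 24.25
tool_pos: [0.6203, 0.0653, 0.0338]
orientation: [0.0, 0.746, 0.666, 0.0]
ft_force: [-0.4, -0.0, 0.6]
opening: 0.0005
t 24.25 at [0.6203 0.0653 0.0338] psi 83.58 tilt 0.0 open 0.0005 F [-0.4 -0.   0.6] j6 0.13
```

```bash
python3 -m creep '[[0,0,1,0,0],[0,0,2,0,0],[0,0,2,0,0]]';python3 -m creep '[[0,0,1,0,0],[0,0,2,0,0],[0,0,2,0,0]]'; python3 -m creep '[[0,0,1,0,0],[0,0,2,0,0],[0,0,2,0,0]]'; python3 -m creep '[[0,0,1,0,0],[0,0,2,0,0],[0,0,2,0,0]]'|sed -n '2p;4p'
```

```text
time: 24.5
tool_pos: [0.6204, 0.0653, 0.0337]
orientation: [-0.002, 0.746, 0.666, -0.002]
ft_force: [-6.6, 0.0, 5.8]
opening: 0.0006
time: 24.75
tool_pos: [0.6202, 0.0653, 0.0337]
orientation: [-0.003, 0.745, 0.667, -0.004]
ft_force: [-14.0, 0.3, 9.8]
opening: 0.0002
time: 25.0
tool_pos: [0.62, 0.0653, 0.0337]
orientation: [-0.005, 0.745, 0.667, -0.005]
ft_force: [-21.2, 1.5, 15.1]
opening: 0.0005
tool_pos: [0.6198, 0.0653, 0.0337]
ft_force: [-27.7, 1.5, 20.7]
```

```bash
python3 -m creep '[[0,0,-6,0,0],[0,0,-25,0,0],[0,0,-40,-20,0],[0,0,-50,-60,0],[0,0,-60,-90,0],[0,0,-60,-90,0]]' >/dev/null
python3 - <<'E'
from h import *
rack(); go([.481,-.1365,.10])
E
```

```text
top 224 [array([0.7017, 0.0559]), array([0.1282, 0.0315]), np.float64(79.8357)]
side 602 [array([0.6721, 0.0712]), array([0.1129, 0.0891]), np.float64(83.299)]
t 25.85 at [0.5698 0.0713 0.126 ] psi 83.6 tilt 0.27 open 0.0002 F [-0.2 -0.3  0.3] j6 0.14
  shift mm [-216.4  -65.2   25.6] turn None
```

Partly blocked by the arm. I'll move over to the button and measure the rack from there.

```bash
python3 -m creep '[[0,-15,-5,0,0],[0,-40,-12,0,0],[0,-65,-20,0,0],[0,-90,-27,0,0],[0,-115,-35,0,0],[0,-140,-42,0,0],[0,-165,-50,0,0],[0,-190,-57,0,0],[0,-208,-63,10,0],[0,-216,-65,20,0],[0,-216,-65,20,0],[0,-216,-65,20,0]]' >/dev/null
python3 - <<'E'
from h import *
rack(); go([.481,-.1365,.045])
c=load('top'); cv2.imwrite('pics/i.png',cv2.resize(c['img'][155:275,275:435],(800,600),interpolation=cv2.INTER_CUBIC))
s=load('side'); P=cloud(s); T=np.array(ctrl.get_obs()['tool_pos'])
m=(np.linalg.norm(P[...,:2]-T[:2],axis=-1)<.022)&(P[...,2]>T[2]-.01)&(P[...,2]<T[2]+.1); print('lowest tip z',np.sort(P[m][:,2])[:12].round(4),'TCP z',T[2],P[m][P[m][:,2]<T[2]+.06].mean(0))
E
```

```text
top 1424 [array([0.6724, 0.0598]), array([0.1273, 0.0857]), np.float64(83.367)]
side 694 [array([0.6709, 0.0627]), array([0.1298, 0.0905]), np.float64(83.8907)]
t 26.95 at [ 0.48   -0.1354  0.1033] psi 83.63 tilt 0.06 open 0.0005 F [0.7 0.3 0. ] j6 -0.27
  shift mm [-1.   1.2 58.3] turn None
lowest tip z [0.1309 0.1315 0.1319 0.1323 0.1326 0.1341 0.1343 0.1346 0.135  0.1352
 0.1354 0.136 ] TCP z 0.1032939582138851 [ 0.47685533 -0.12858153  0.14904269]
```

View pics/i.png

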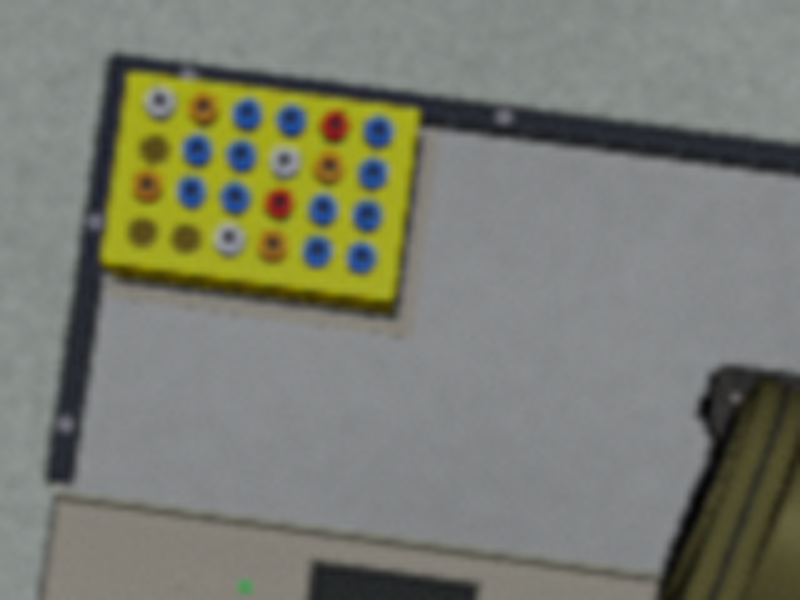

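Rack is home: top camera gives centre (0.6724,0.0598) against the expected (0.6729,0.0593), 0.2° off square, and both pushes stalled. Now pressing the button; the real tips are about 28 mm above the reported TCP.

```bash
python3 -m creep '[[0,-1,1,15,0],[0,-1,1,35,0],[0,-1,1,50,0],[0,-1,1,58,0],[0,-1,1,62,0],[0,-1,1,62,0],[0,-1,1,62,0]]'; python3 -m creep '[[0,0,0,2,0],[0,0,0,4,0],[0,0,0,6,0],[0,0,0,6,0]]'; python3 -m creep '[[0,0,0,2,0],[0,0,0,4,0],[0,0,0,4,0],[0,0,0,4,0]]'
```

```text
time: 27.53
tool_pos: [0.4814, -0.1372, 0.0425]
orientation: [0.0, 0.745, 0.667, 0.0]
ft_force: [-0.1, 0.1, -0.3]
opening: 0.0003
time: 27.87
tool_pos: [0.4806, -0.1374, 0.0357]
orientation: [-0.0, 0.746, 0.666, -0.0]
ft_force: [-0.2, 0.6, -0.9]
opening: 0.0003
time: 28.2
tool_pos: [0.4807, -0.1375, 0.0319]
orientation: [-0.0, 0.746, 0.666, -0.0]
ft_force: [-0.5, -0.6, 1.7]
opening: 0.0004
```

```bash
python3 -m creep '[[0,0,0,1,0],[0,0,0,2,0],[0,0,0,2,0]]'; python3 -m creep '[[0,0,0,1,0],[0,0,0,2,0],[0,0,0,2,0]]'; python3 -m creep '[[0,0,0,1,0],[0,0,0,2,0],[0,0,0,2,0]]'; python3 -m creep '[[0,0,0,1,0],[0,0,0,2,0],[0,0,0,2,0]]'
```

```text
time: 28.45
tool_pos: [0.4807, -0.1374, 0.0298]
orientation: [0.0, 0.746, 0.666, 0.0]
ft_force: [-1.0, -1.2, 2.4]
opening: 0.0002
time: 28.7
tool_pos: [0.4808, -0.1374, 0.0278]
orientation: [0.0, 0.746, 0.666, 0.0]
ft_force: [-1.1, -0.7, 3.2]
opening: 0.0005
time: 28.95
tool_pos: [0.4808, -0.1374, 0.0259]
orientation: [0.0, 0.746, 0.666, 0.0]
ft_force: [-2.0, 0.2, 4.6]
opening: 0.0004
time: 29.2
tool_pos: [0.4808, -0.1375, 0.0257]
orientation: [-0.0, 0.746, 0.667, -0.0]
ft_force: [-6.6, 0.9, 14.5]
opening: 0.0003
```

Spring force rose to about 5 N over some 6 mm, then a hard stop at 14.5 N: button fully down. Release, retreat and check.

```bash
python3 -m creep '[[0,0,0,-4,0],[0,0,0,-12,0],[0,0,0,-40,0],[0,-15,-10,-75,0],[0,-50,-30,-110,0],[0,-85,-50,-130,0],[0,-120,-70,-140,0],[0,-155,-90,-140,0],[0,-170,-100,-140,0],[0,-170,-100,-140,0],[0,-170,-100,-140,0],[0,-170,-100,-140,0]]'
python3 - <<'E'
from h import *
go(None); rack()
a=load('top');P=cloud(a);b,g,r=[a['img'][...,k].astype(int) for k in range(3)]
m=(g>r+40)&(g>b+20)&(abs(P[...,0]-.481)<.03)&(abs(P[...,1]+.1365)<.03);print('button z',np.median(P[m][:,2]),m.sum())
m=(r>g+60)&(r>b+60)&(P[...,0]<.6)&(P[...,0]>.35)&(P[...,1]>.25)&(P[...,1]<.42)
print('marker',m.sum(),cv2.minAreaRect(P[m][:,:2].astype(np.float32)),np.median(P[m][:,2]))
cv2.imwrite('pics/j.png',a['img'])
E
```

```text
time: 30.2
tool_pos: [0.3622, -0.2946, 0.1632]
orientation: [-0.0, 0.746, 0.666, 0.0]
ft_force: [-0.5, 0.1, 0.2]
opening: 0.0004
t 30.2 at [ 0.3622 -0.2946  0.1632] psi 83.56 tilt 0.06 open 0.0004 F [-0.5  0.1  0.2] j6 -0.69
top 1418 [array([0.6723, 0.0599]), array([0.1271, 0.0862]), np.float64(83.4872)]
side 674 [array([0.6706, 0.0636]), array([0.1297, 0.0882]), np.float64(83.3764)]
button z 0.06103045165383965 113
marker 355 ((0.46683019399642944, 0.3254634439945221), (0.1309930831193924, 0.014866804704070091), 7.7135233879089355) 0.01500069456944643
```

```bash
python3 -c "
from rig import ctrl
print(ctrl.sign_off())"
```

```text
the job is handed in; nothing more can be done
None
```

The job is handed in, at about 30 s of the 72 s allowed. The marker is in the tray, the rack is flush in its corner, and the scan button was pressed right down and let go.

**Last checks (both cameras; lengths in m)**
- **Marker:** it lies flat in the tray at (0.467, 0.325). The tray centre is at about (0.468, 0.330). Its top is 15 mm above the bench.
- **Rack:** the top camera puts its centre at (0.6723, 0.0599), against an expected home of (0.6729, 0.0593), and it is about 0.1° off square. It did not move when pushed with 22 N towards the left fence and 28 N towards the far fence. The side camera differs by 2–4 mm, which is more than its 2 mm calibration; I relied on the top camera and the pushes.
- **Button:** it went down about 6 mm with the force rising to about 5 N, then hit a hard stop at 14.5 N. It is back up, with its top at z = 0.061.

**What went wrong or disagreed**
- **Fingertip height:** the real fingertips end about 28–30 mm above the reported TCP. Because of this the first try at the marker closed on air just above it. I corrected for the offset by camera depth from then on.
- **Sliding the rack:** the first push towards the far fence stalled early, through friction on the left fence. I eased off, pushed again and it went home.
- **Not checked:** I did not re-measure the bystanders at the end, because the last picture was over the viewing limit. Nothing in the moves or the force readings suggested the arm touched them.

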